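# Ease the spring clip off the idler pulley's spindle with the forked wedge

### The job

Pick up the wooden-handled forked wedge and slide it under the spring clip on the pulley's spindle, its nose between the clip's two tails, until the nose comes gently to rest against the hub and the clip is fully spread; then lift the clip straight up off the spindle on the wedge, without forcing anything. Set the wedge down flat on the rubber mat with the clip still lying on it, and let go. Work the clip only with the wedge, never with the gripper, and leave the other things on the bench alone.

Things in the scene. Friction and masses are not known exactly. Their poses are not given: they have to be found in the camera images.
- wedge: Loose forked wedge, 0.2 kg, flat on the bench. Origin: centre of the underside of its upright wooden handle, a block 40 (x) x 24 (y) x 60 (z) mm; +x to the fork, z up. Steel fork flush with the underside: sole 4 thick, 40 wide, ending in 2 prongs 29 long, 7 wide, 26 apart inside. The fork is clamped firmly, its projection differs each time and is not measured: see wedge_grip.
- wedge_grip (a point): Point in the handle 40 mm above the wedge's origin; grip here across the 24 mm from above. Prong tips are 104 to 130 mm ahead of it (+x, unmeasured), the tip of the nose 29 mm behind them, at the root of the gap. The nose stands on the sole, 4 to 20 mm above the underside: 3 wide at its tip, 22 wide from 27 mm on, then parallel for 24 mm.
- stand: Fixed spindle block, base plate 150 x 100 x 12 mm. Origin: on the spindle's axis at bench level; z up; the wedge comes from -x, along x at y = 0. Grooved pulley of radius 36, top at z = 24 mm; hub of radius 10.5 up to 36; neck of radius 5.5 up to 43.5; head of radius 9.2 up to 51. At x = 38 to 47 a ledge 36 high carries the clip's back, behind it a stop 50 high holds it.
- hub_front (a point): Foremost point of the hub (stand x = -10.5, z = 30 mm), where the nose tip comes to rest. The sole, level with its underside about 28 mm above the bench, slides through the gap (z 24 to 36) between pulley and clip, a prong on each side of the hub. Spreading takes up to about 8 N, less at the end; then the hub stops it hard. Over 25 N on the block is too much.
- clip: Loose flat dark spring clip, 50 g, 90 mm long, 6 thick, level around the neck, underside 36 mm above the bench. Origin: centre of its eye on the underside, on the spindle's axis; +x to the closed back end (+46). Two straight jaws, 12 mm apart inside, run to -x. Closed, it cannot pass the 18 mm head; never pull it up closed.
- clip_tails (a point): Middle of the 6 mm gap between the jaws' round tails (8 mm diameter), at clip x = -40, mid-thickness. With the 22 mm wide part of the nose between the tails (nose tip on the hub or up to 2 mm short of it) the jaws stand 20 mm apart at the spindle: the clip lifts off freely, lies on the prongs and grips the nose.
- mat: Fixed black rubber mat, 250 (x) x 160 (y) x 3 mm. Origin: centre of the underside, at bench level. It lies to one side of the block and the wedge to the other side, either way round.
- spare_pulley: Bystander: loose aluminium pulley, 68 mm across, 22 high. Origin: centre of underside. Leave alone.
- oil: Bystander: white plastic bottle, 56 mm across, 130 high. Origin: centre of underside. Leave alone.
- spanner: Bystander: steel spanner lying beyond the block. Leave alone.
- jar: Bystander: clear jar, 60 mm across, 70 high. Origin: centre of underside. Leave alone.
There are look-alikes about, which are no part of the job. Leave any blue or purple look-alike of the wedge alone.

How it is judged:
By the outcome, as a careful person would: the job done as asked, in the order asked, and still so for the second after the job is handed in, with the robot touching nothing.
It also fails if it takes over 54 s, if anything falls off the work surface, if the arm or the gripper's body presses on something with over 40 N, if the wrist force passes 120 N, or if a joint passes its speed limit or range.

### The arm

A 6-joint arm with a two-finger parallel gripper is mounted at the origin on the work surface. World frame = base frame: x ahead of the robot, y to its left, z up, the work surface at z = 0. Lengths are in m, angles in degrees, forces in N, time in s.
With the tool pointing down it reaches from about 0.4 to 0.825 m from the base axis. Payload 7 kg.
Tool frame: the origin (TCP) lies between the finger pads; the fingertips stand 19 mm ahead of it and the grasp point (between the pads) is the TCP; z points along the fingers, y is the line along which they close (so a half turn about z gives the same grasp; the last joint's range is limited). The gripper opens to 88 mm and grips with 3 to 60 N. Pads are 19 mm wide; open, the fingers measure 130 mm over their backs; the gripper's body (78 mm by 193 mm) begins 47 mm behind the grasp point.
Start: joints at [-47.378, 20.546, 0.682, 0, -70.136, -16.507], TCP at [0.297, -0.606, 0.225] pointing down, gripper open.
Joint ranges: [-176.03, 176.03], [-82.01, 121.73], [-58.28, 71.71], [-173.87, 95.51], [-174.79, -0.11], [-173.66, 173.66]. Speed limits (degrees/s): [136.94, 136.94, 172.46, 180, 180, 180].

### API

Orientations are given as [roll, pitch, yaw] about the fixed x, y, z axes, in that order (R = Rz(yaw) Ry(pitch) Rx(roll)).
In Python, from plant import r gives the robot as it stands. The module is installed in compiled form; this text tells all that it offers.
- The arm moves only by the shell command python3 -m pendant 'ROWS' [OPENING] [FORCE]. ROWS is JSON, a list of rows, each a list of 6 numbers: the shift along the tool's x, y, z in mm, then the turn, a rotation vector about the tool's x, y, z in rad. In form: [[tx, ty, tz, wx, wy, wz], ...]. A call has 1 to 20 rows; each row is the pose to reach, as a shift and turn from the pose commanded when the call began, along the tool's axes at that moment; what a row does not reach only later rows make up. A row lasts 1/8 s, in which the tool goes at most 62.5 mm and 10.7 degrees, less where a joint would pass 70% of its speed; a pose out of reach is approached as far as the arm can. A call with a gripper value outside its range is refused whole. OPENING is the finger opening in mm, from 0 to 87.6, set as the call begins (- or left out, the last holds). The fingers move at their own pace and stop on an object; FORCE is the grip in N (left out, the last holds). Time passes only in rows, so rows that repeat a pose let the fingers close. It gives the time, the measured TCP pose, the force, the opening and the grip force at its end, in the units of the state.
- r.get_state(): the state, without advancing time (a new reading comes with each control period).
- r.capture(name): name is "scene" or "top" or "wrist"; returns the picture (420x560x3 uint8, red, green, blue); there is no depth.
- r.camera_params(name): a dict with "mtx" (3x3 intrinsics, pixels), "rvec" (rotation vector, rad) and "tvec" (3), from world to camera coordinates, as OpenCV has them; the wrist camera has in their place "mount" (4x4, takes a point from camera to tool coordinates, whose origin is the TCP and whose axes are the flange's). Camera axes: x right, y down, z forward; pixel columns grow to the right and rows downward; lengths in m; the calibration is good to about 2 mm. The wrist camera is an equidistant fisheye: a pixel r from the principal point sees the ray r / f radians off the axis. A picture is of the moment at which its call begins: read the wrist's pose just before it. camera_params takes no time and is no camera call.
- r.close_job(): hands the job in; it is judged then, once.
The state is a dict: "time_s": time; "joints": joint angles; "qd": joint speeds; "joint_torque": joint torques, N m; "tcp_pos": TCP position; "eef_rot": TCP orientation; "contact_force": force on the tool from outside, world axes, zero at the start; "moment": the same for the moment, N m; "gripper_width": finger opening in m; "gripper_force": force on a finger pad.
Only numpy, scipy, OpenCV 4.12 (cv2) and the standard library are available. Lean on these libraries where they do the work, as an engineer would, in place of code of your own. Each camera call takes 0.05 s, during which the arm holds its last target. There are 200 camera calls.

## Working session

There is one attempt and no reset: what is moved stays moved. The work goes in short steps, Python scripts to look and compute and a shell command to move; the robot and the scene stay as the last step left them, time stands still between calls to the robot, and variables do not carry over. Pictures are saved under pics/ and viewed, at most 10 in all, crops included, and the job is handed in when it is done.

```bash
mkdir -p pics; cat > h.py <<'E'
import numpy as np, cv2
from scipy.spatial.transform import Rotation as R
from plant import r
def save(n,im,f): cv2.imwrite('pics/'+f,cv2.cvtColor(im,cv2.COLOR_RGB2BGR))
def ray(cam,px,st=None):
    p=r.camera_params(cam); K=np.array(p['mtx'])
    if cam!='wrist':
        Rm=cv2.Rodrigues(np.array(p['rvec']))[0]; t=np.array(p['tvec']).ravel()
        d=np.linalg.inv(K)@[px[0],px[1],1]; return -Rm.T@t, Rm.T@(d/np.linalg.norm(d))
    a=np.array([(px[0]-K[0,2])/K[0,0],(px[1]-K[1,2])/K[1,1]]); th=np.linalg.norm(a)
    d=np.r_[a/max(th,1e-9)*np.sin(th),np.cos(th)]
    M=np.array(p['mount']); Rt=R.from_euler('xyz',st['eef_rot'],degrees=True).as_matrix()
    return Rt@M[:3,3]+st['tcp_pos'], Rt@M[:3,:3]@d
def onz(cam,px,z,st=None):
    o,d=ray(cam,px,st); return o+d*(z-o[2])/d[2]
def proj(cam,P,st=None):
    p=r.camera_params(cam); K=np.array(p['mtx'])
    if cam!='wrist': return cv2.projectPoints(np.array([P],float),np.array(p['rvec']),np.array(p['tvec']),K,None)[0].ravel()
    M=np.array(p['mount']); Rt=R.from_euler('xyz',st['eef_rot'],degrees=True).as_matrix()
    c=M[:3,:3].T@(Rt.T@(np.array(P)-st['tcp_pos'])-M[:3,3]); s=np.hypot(c[0],c[1]); th=np.arctan2(s,c[2])
    return np.array([K[0,2]+K[0,0]*th*c[0]/s,K[1,2]+K[1,1]*th*c[1]/s])
E
python3 - <<'E'
from h import *
s=r.get_state(); print(s)
a=r.capture('top');b=r.capture('scene')
np.savez('first.npz',a=a,b=b)
save(0,cv2.resize(a,(800,600)),'top0.png');save(0,cv2.resize(b,(800,600)),'scene0.png')
for c in('top','scene'): print(ray(c,(280,210)))
print(r.camera_params('wrist'))
E
```

```text
{'time_s': 0.0, 'joints': array([-4.73776587e+01,  2.05943142e+01,  6.33704915e-01, -1.79972711e-02,
       -7.01357860e+01, -1.65067923e+01]), 'qd': array([ 0.02962853,  0.07449339, -0.06170225, -0.02697175, -0.02821328,
        0.06377073]), 'joint_torque': array([-2.06936024e-04, -5.82725823e+01,  2.93055815e+01,  6.99714750e+00,
        6.93383030e-03, -1.37544289e-04]), 'tcp_pos': array([ 0.29687355, -0.60567008,  0.22439635]), 'eef_rot': array([ 1.79902770e+02, -1.11699919e-02, -1.53890571e+02]), 'contact_force': array([ 0.55246084,  0.35705379, -0.57732553]), 'moment': array([-0.02334899, -0.02885852, -0.048453  ]), 'gripper_force': 0.0, 'gripper_width': 0.08749709128715771}
(array([ 0.49431407, -0.00670847,  0.92639054]), array([ 0.0860554 ,  0.00445631, -0.99628039]))
(array([ 1.26976436, -0.03850273,  0.89262735]), array([-0.6117436 ,  0.02259523, -0.79073334]))
{'mtx': array([[325.1922621 ,   0.        , 277.03793199],
       [  0.        , 325.1922621 , 210.08055239],
       [  0.        ,   0.        ,   1.        ]]), 'mount': array([[ 2.92930718e-04, -9.57908618e-01, -2.87073152e-01,
         7.80610676e-02],
       [ 9.99999864e-01,  1.56495139e-04,  4.98209722e-04,
        -9.23686248e-04],
       [-4.32313833e-04, -2.87073259e-01,  9.57908533e-01,
        -1.60028289e-01],
       [ 0.00000000e+00,  0.00000000e+00,  0.00000000e+00,
         1.00000000e+00]])}
```

View pics/top0.png

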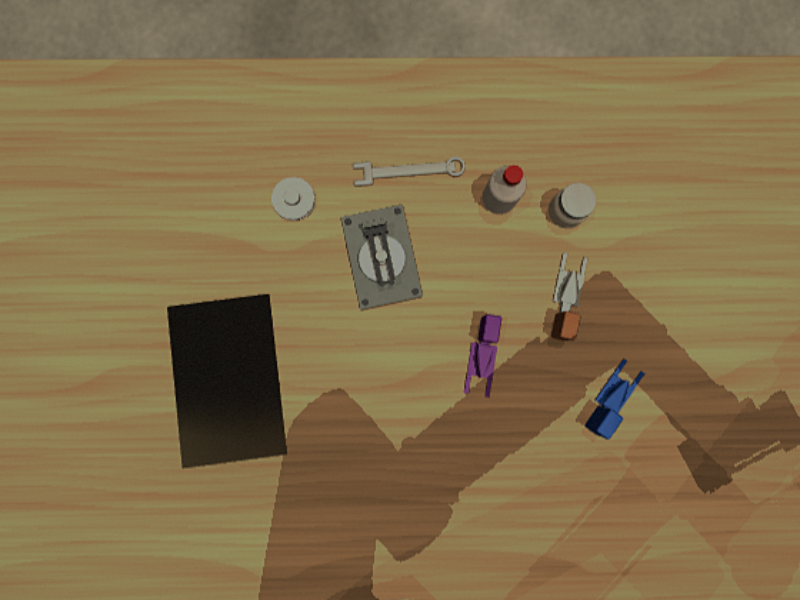

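View pics/scene0.png

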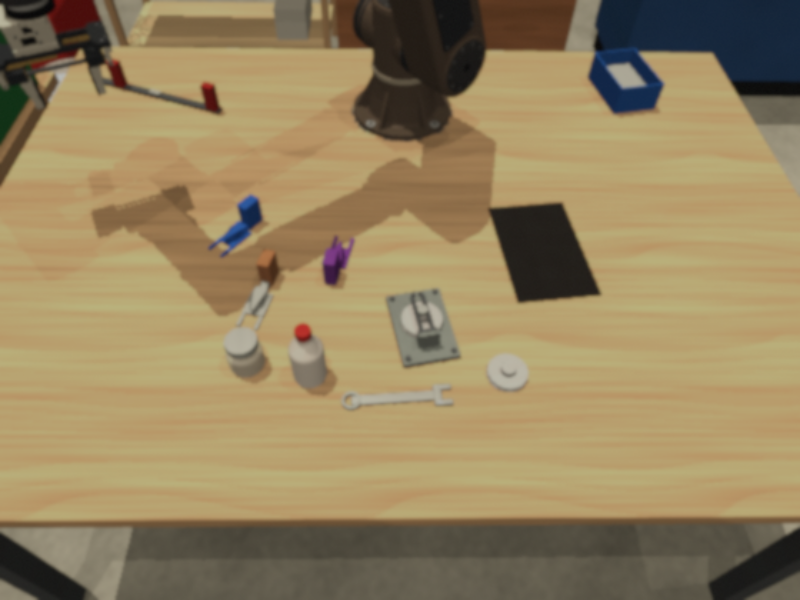

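The top picture (800x600) shows three forked wedges: purple (485,350), blue (617,400) and one with a brown wooden handle (567,325), fork up to (585,258). The wooden-handled one is the wedge. The stand is at (382,260) with the clip's back at (375,228). The mat is at (227,380). I'll measure these and confirm with a crop.

```bash
python3 - <<'E'
from h import *
f=np.load('first.npz');a=f['a']
s=0.7
for n,px,z in [('handle top',(565,325),.06),('tipL',(562,256),.004),('tipR',(585,258),.004),('hubhead',(381,257),.051),('back',(375,229),.04),
  ('pl TL',(341,216),.012),('pl TR',(402,205),.012),('pl BR',(422,296),.012),('pl BL',(361,309),.012),
  ('mat',(168,307),.003),('mat',(269,295),.003),('mat',(286,454),.003),('mat',(183,467),.003),('jar',(577,200),.07),('oil',(513,175),.13),('purple',(490,330),.06)]:
  print(n,onz('top',(px[0]*s,px[1]*s),z).round(4))
hsv=cv2.cvtColor(a,cv2.COLOR_RGB2HSV)
c=a[165:245,370:425]; c2=a[140:220,235:300]
save(0,np.hstack([cv2.resize(c,(380,560),interpolation=2),cv2.resize(c2,(400,560),interpolation=2)]),'crop1.png')
E
```

```text
handle top [ 0.5294 -0.2455  0.06  ]
tipL [ 0.6411 -0.2601  0.004 ]
tipR [ 0.6375 -0.2966  0.004 ]
hubhead [0.6349 0.025  0.051 ]
back [0.6799 0.0342 0.04  ]
pl TL [0.707  0.0888 0.012 ]
pl TR [ 0.7238 -0.0074  0.012 ]
pl BR [ 0.5792 -0.0369  0.012 ]
pl BL [0.56   0.0581 0.012 ]
mat [0.5672 0.3597 0.003 ]
mat [0.5843 0.2027 0.003 ]
mat [0.3394 0.1744 0.003 ]
mat [0.3223 0.3309 0.003 ]
jar [ 0.7144 -0.2674  0.07  ]
oil [ 0.7351 -0.1615  0.13  ]
purple [ 0.5234 -0.1346  0.06  ]
```

View pics/crop1.png

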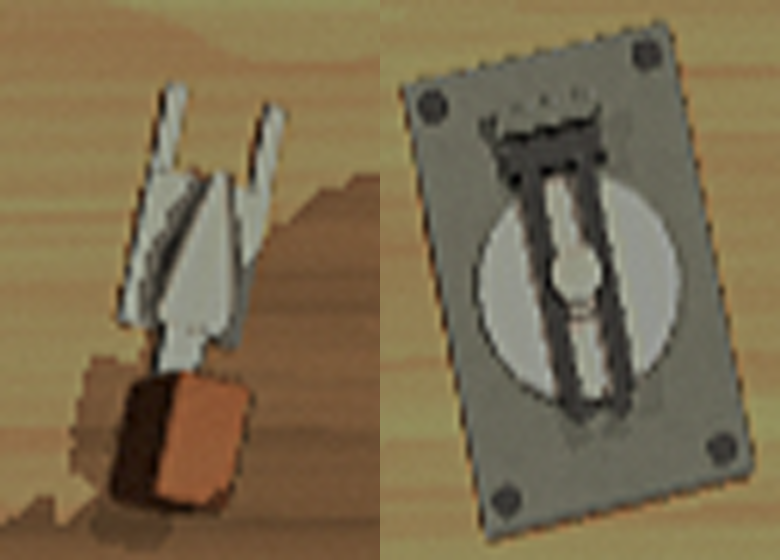

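The crop confirms the wooden wedge: brown handle (205,440), fork tips (172,90) and (272,110). It also shows the clip on the stand with its tails toward the robot. Next I'll hover the wrist camera over the wedge.

```bash
cat >> h.py <<'E'
def rel(pos,yaw,st=None):
    st=st or r.get_state(); R0=R.from_euler('xyz',st['eef_rot'],degrees=True)
    R1=R.from_euler('xyz',[180,0,yaw],degrees=True)
    print('shift mm',(R0.inv().apply(np.array(pos)-st['tcp_pos'])*1e3).round(2),'turn',(R0.inv()*R1).as_rotvec().round(4))
E
python3 -c "
from h import *
rel([.5294,-.2455,.16],168)"
```

```text
shift mm [-367.32  220.98   64.78] turn [ 0.0014 -0.0007  0.6652]
```

```bash
python3 -m pendant '[[-25,15,5,0,0,0.05],[-70,42,12,0,0,0.13],[-120,72,20,0,0,0.22],[-170,102,30,0,0,0.31],[-220,132,40,0,0,0.4],[-270,162,48,0,0,0.49],[-315,190,56,0,0,0.58],[-350,210,62,0,0,0.64],[-365,220,65,0,0,0.665],[-367,221,65,0,0,0.665],[-367,221,65,0,0,0.665]]' 60
python3 - <<'E'
from h import *
st=r.get_state(); a=r.capture('wrist'); np.savez('w1.npz',a=a,p=st['tcp_pos'],e=st['eef_rot'])
save(0,cv2.resize(a,(800,600)),'w1.png'); print(st['tcp_pos'],st['eef_rot'],st['joints'],st['contact_force'])
E
```

```text
time_s: 1.48
tcp_pos: [0.5291, -0.2463, 0.1602]
eef_rot: [-180.0, -0.0, 168.0]
contact_force: [0.7, 0.9, -0.4]
gripper_width: 0.0598
gripper_force: 0.0
[ 0.52909353 -0.24628006  0.16024509] [-1.79996134e+02 -2.30631651e-02  1.68046786e+02] [-5.77318732e+00  1.49356726e+01 -1.63274316e+01  1.59113518e-03
 -5.87602411e+01 -9.61808510e+01] [ 0.69704281  0.86328649 -0.39487721]
```

View pics/w1.png

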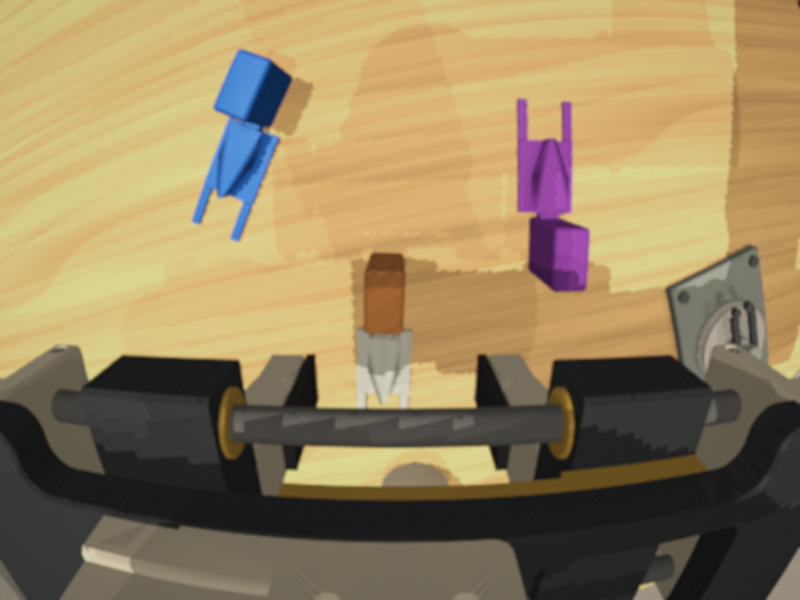

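The wrist view shows the wedge at (384,305), with its prong tips (about (360,405)) just hidden by the gripper's bar. I'll shift 70 mm forward and measure.

```bash
python3 -m pendant '[[-20,0,0,0,0,0],[-50,0,0,0,0,0],[-70,0,0,0,0,0],[-75,0,0,0,0,0],[-75,0,0,0,0,0],[-75,0,0,0,0,0]]'
python3 - <<'E'
from h import *
st=r.get_state(); a=r.capture('wrist'); np.savez('w2.npz',a=a,p=st['tcp_pos'],e=st['eef_rot'])
c=a[100:300,180:360]
save(0,cv2.resize(c,(540,600),interpolation=2),'w2.png'); print(st['tcp_pos'],st['eef_rot'])
E
```

```text
time_s: 2.28
tcp_pos: [0.6019, -0.2619, 0.1605]
eef_rot: [180.0, -0.0, 168.0]
contact_force: [-0.9, -0.2, 0.4]
gripper_width: 0.06
gripper_force: 0.0
[ 0.60193363 -0.2618603   0.16053454] [ 1.79993694e+02 -4.57907425e-03  1.67987527e+02]
```

View pics/w2.png

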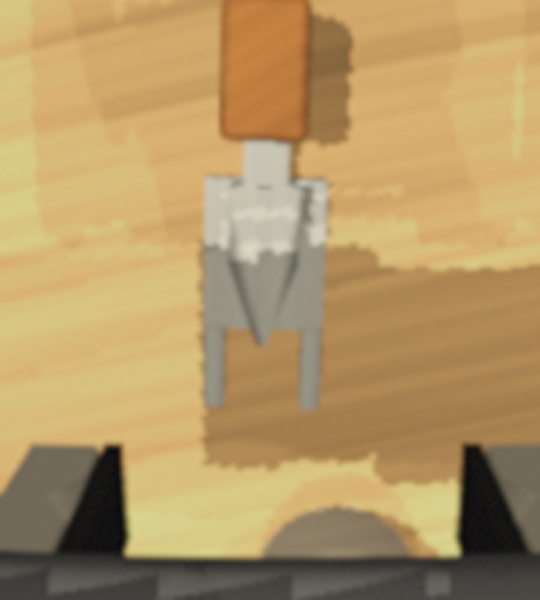

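The crop shows prong tips at (214,407) and (309,408), the sole's shoulders at (204,177) and (327,180), and the front edge of the handle top at (222..308,137).

```bash
python3 - <<'E'
from h import *
f=np.load('w2.npz');a=f['a'];st=dict(tcp_pos=f['p'],eef_rot=f['e'])
hsv=cv2.cvtColor(a,cv2.COLOR_RGB2HSV)
print(hsv[120,268],hsv[120,300],hsv[200,265],hsv[230,252],hsv[230,300])
m=((hsv[...,0]<15)&(hsv[...,1]>140)&(hsv[...,2]>120)).astype(np.uint8); m[300:]=0
cs=max(cv2.findContours(m,0,2)[0],key=cv2.contourArea)
pts=np.array([onz('wrist',p,.06,st)[:2] for p in cs[:,0]])
q=cv2.minAreaRect((pts*1e3).astype(np.float32)); print('handle',q, cv2.boundingRect(cs))
f=lambda x,y,z=.004: onz('wrist',(x/3+180-.33,y/3+100-.33),z,st)
tl,tr=f(214,408),f(309,409); nt=f(262,344,.02)
print('tips',tl,tr,'nose top',nt,'root',f(262,328))
print('edges',f(204,245),f(325,245),'sh',f(204,178),f(327,181))
for nm,L,Rr in(('tip',tl,tr),('sole',f(204,245),f(325,245))): print(nm,(L+Rr)/2, np.linalg.norm(L-Rr))
E
```

```text
[ 15 170 196] [ 18 131 195] [ 24  33 147] [ 25  30 145] [ 17 133 176]
handle ((529.9150390625, -254.39808654785156), (22.48720932006836, 37.857704162597656), 76.01829528808594) (254, 99, 30, 48)
tips [ 0.64039154 -0.29866396  0.004     ] [ 0.64757936 -0.26636564  0.004     ] nose top [ 0.61624326 -0.27565924  0.02      ] root [ 0.61550482 -0.27597559  0.004     ]
edges [ 0.58345838 -0.28862593  0.004     ] [ 0.59186393 -0.24940476  0.004     ] sh [ 0.56160112 -0.28355141  0.004     ] [ 0.57103982 -0.24446588  0.004     ]
tip [ 0.64398545 -0.2825148   0.004     ] 0.03308846472495211
sole [ 0.58766116 -0.26901535  0.004     ] 0.04011177031163707
```

The wedge's yaw is about -13.7° and its handle centre is at (0.530,-0.254). I'll look at the stand the same way before grasping.

```bash
python3 -c "
from h import *
rel([.655,.029,.16],-168.3)"
```

```text
shift mm [  8.65 295.41   0.66] turn [ 1.000e-04  1.000e-04 -4.137e-01]
```

```bash
python3 -m pendant '[[1,25,0,0,0,-0.04],[3,80,0,0,0,-0.12],[5,135,0,0,0,-0.2],[6,190,0,0,0,-0.28],[8,240,0,0,0,-0.35],[9,280,0,0,0,-0.4],[9,295,0,0,0,-0.414],[9,295,0,0,0,-0.414],[9,295,0,0,0,-0.414]]'
python3 - <<'E'
from h import *
st=r.get_state(); a=r.capture('wrist'); np.savez('w3.npz',a=a,p=st['tcp_pos'],e=st['eef_rot'])
c=a[110:290,190:370]
save(0,cv2.resize(c,(600,600),interpolation=2),'w3.png'); print(st['tcp_pos'],st['eef_rot'])
E
```

```text
time_s: 3.45
tcp_pos: [0.6548, 0.0279, 0.1605]
eef_rot: [-180.0, -0.0, -168.3]
contact_force: [0.2, 0.6, -0.5]
gripper_width: 0.0602
gripper_force: 0.0
[0.65482919 0.02785558 0.16047245] [-1.79997891e+02 -7.10780120e-03 -1.68326670e+02]
```

View pics/w3.png

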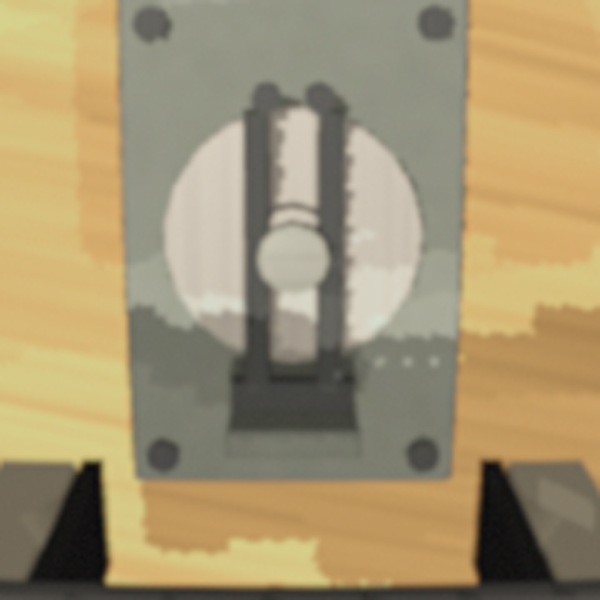

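The crop shows the spindle head at (293,259), clip tails at (268,97) and (320,97), the pulley spanning x 164..422, and screws at (152,23), (435,23), (423,455) and (163,455).

```bash
python3 - <<'E'
from h import *
f=np.load('w3.npz');st=dict(tcp_pos=f['p'],eef_rot=f['e'])
g=lambda x,y,z: onz('wrist',(x*.3+190-.35,y*.3+110-.35),z,st)
hd=g(293,259,.051); print('head',hd, 'w',np.linalg.norm(g(257,259,.051)-g(329,259,.051)))
pL,pR=g(164,237,.024),g(422,237,.024);print('pulley mid',(pL+pR)/2,np.linalg.norm(pL-pR), 'front', g(293,105,.024))
t1,t2=g(268,97,.042),g(320,97,.042); tm=(t1+t2)/2; print('tails',tm,np.linalg.norm(t1-t2))
d=hd-tm; print('yaw tails->head',np.degrees(np.arctan2(d[1],d[0])),np.hypot(*d[:2]))
S=[g(x,y,.012) for x,y in((152,23),(435,23),(423,455),(163,455))]
for i,j in((0,3),(1,2)): e=S[j]-S[i]; print('yaw screws',np.degrees(np.arctan2(e[1],e[0])))
e=S[1]-S[0]; print(np.degrees(np.arctan2(e[0],-e[1])), 'centre',np.mean(S,0))
e=S[2]-S[3]; print(np.degrees(np.arctan2(e[0],-e[1])))
rel([.530,-.2545,.16],180-13.7)
E
```

```text
head [0.63803232 0.02395851 0.051     ] w 0.018339588406695365
pulley mid [0.63766975 0.02394191 0.024     ] 0.07225577540569583 front [0.6016965  0.01647934 0.024     ]
tails [0.59822069 0.01598677 0.042     ] 0.013290241285514447
yaw tails->head 11.322963182319125 0.040601909747384084
yaw screws 11.480092251118618
yaw screws 11.816951369325258
-168.2874101676372 centre [0.64324312 0.02520084 0.012     ]
-168.32441460147723
shift mm [ 179.26 -251.08    0.5 ] turn [-1.000e-04 -1.000e-04  4.425e-01]
```

The spindle is at (0.638,0.024) and the stand yaw is 11.6°. Head and pulley agree. Now I'll grasp the wedge.

```bash
python3 -m pendant '[[15,-22,0,0,0,0.04],[50,-70,0,0,0,0.13],[85,-120,0,0,0,0.22],[120,-168,0,0,0,0.31],[150,-212,0,0,0,0.38],[172,-242,10,0,0,0.435],[179,-251,30,0,0,0.4425],[179,-251,55,0,0,0.4425],[179,-251,80,0,0,0.4425],[179,-251,100,0,0,0.4425],[179,-251,113,0,0,0.4425],[179,-251,118,0,0,0.4425],[179,-251,120,0,0,0.4425],[179,-251,120,0,0,0.4425]]'
python3 - <<'E'
from h import *
st=r.get_state(); a=r.capture('wrist'); np.savez('w4.npz',a=a,p=st['tcp_pos'],e=st['eef_rot']); print(st['tcp_pos'],st['eef_rot'],st['contact_force'])
rel([.530,-.2545,.04],180-13.7)
hsv=cv2.cvtColor(a,cv2.COLOR_RGB2HSV)
m=((hsv[...,0]<16)&(hsv[...,1]>140)&(hsv[...,2]>120)).astype(np.uint8)
for c in cv2.findContours(m,0,2)[0]:
  if cv2.contourArea(c)>300:
    P=np.array([onz('wrist',p,.06,st)[:2] for p in c[:,0]]); print(cv2.boundingRect(c),cv2.minAreaRect((P*1e3).astype(np.float32)))
E
```

```text
time_s: 5.25
tcp_pos: [0.5313, -0.2535, 0.0409]
eef_rot: [180.0, 0.1, 166.4]
contact_force: [-0.1, -0.7, -0.3]
gripper_width: 0.0598
gripper_force: 0.0
[ 0.53131566 -0.25347718  0.04090589] [1.79996731e+02 5.19304340e-02 1.66380017e+02] [-0.06513481 -0.68930366 -0.28732426]
shift mm [ 1.05 -1.35  0.97] turn [0.     0.001  0.0015]
(251, 239, 50, 46) ((522.1170043945312, -252.89398193359375), (23.257183074951172, 24.171897888183594), 76.41545104980469)
```

```bash
python3 -m pendant '[[1,-1.3,0.9,0,0,0],[1,-1.3,0.9,0,0,0]]' && python3 -m pendant '[[0,0,0,0,0,0],[0,0,0,0,0,0],[0,0,0,0,0,0],[0,0,0,0,0,0],[0,0,0,0,0,0]]' 10 50
```

```text
time_s: 5.55
tcp_pos: [0.5297, -0.2544, 0.0397]
eef_rot: [180.0, 0.0, 166.4]
contact_force: [-0.3, 0.8, 0.3]
gripper_width: 0.0604
gripper_force: 0.0
time_s: 6.18
tcp_pos: [0.5297, -0.2544, 0.0394]
eef_rot: [180.0, -0.0, 166.4]
contact_force: [-0.7, -0.2, 0.2]
gripper_width: 0.0234
gripper_force: 50.0
```

The wedge is gripped with its nose tip about 88.8 mm ahead of the TCP. Now I'll lift and work out the transfer.

```bash
python3 -m pendant '[[0,0,-4,0,0,0],[0,0,-14,0,0,0],[0,0,-34,0,0,0],[0,0,-60,0,0,0],[0,0,-86,0,0,0],[0,0,-108,0,0,0],[0,0,-118,0,0,0],[0,0,-120,0,0,0],[0,0,-120,0,0,0]]'
python3 -c "
from h import *
print(r.get_state()['gripper_width'],r.get_state()['contact_force'])
rel([.4575,-.0131,.1594],-168.4); rel([.4575,-.0131,.0674],-168.4)"
```

```text
time_s: 7.3
tcp_pos: [0.5292, -0.2543, 0.1588]
eef_rot: [180.0, -0.1, 166.4]
contact_force: [-0.8, -0.3, -2.0]
gripper_width: 0.0238
gripper_force: 50.0
0.02376679210661641 [-0.77429269 -0.2855825  -2.04946373]
shift mm [126.54 217.47  -0.46] turn [ 4.000e-04 -1.000e-03 -4.403e-01]
shift mm [126.44 217.46  91.54] turn [ 4.000e-04 -1.000e-03 -4.403e-01]
```

```bash
python3 -m pendant '[[5,9,0,0,0,-0.02],[17,29,0,0,0,-0.06],[34,59,0,0,0,-0.12],[53,91,0,0,0,-0.185],[72,124,0,0,0,-0.25],[91,156,0,0,0,-0.315],[108,185,0,0,0,-0.375],[120,206,0,0,0,-0.42],[125.5,215.5,0,0,0,-0.437],[126.5,217.5,5,0,0,-0.44],[126.5,217.5,20,0,0,-0.44],[126.5,217.5,40,0,0,-0.44],[126.5,217.5,55,0,0,-0.44],[126.5,217.5,60,0,0,-0.44],[126.5,217.5,60,0,0,-0.44],[126.5,217.5,60,0,0,-0.44]]'
python3 - <<'E'
from h import *
st=r.get_state(); a=r.capture('wrist');t=r.capture('top');s=r.capture('scene')
np.savez('w5.npz',a=a,t=t,s=s,p=st['tcp_pos'],e=st['eef_rot']); print(st['tcp_pos'],st['eef_rot'],st['contact_force'])
rel([.4575,-.0131,.0674],-168.4)
# predicted tip of nose/prong px
d=np.r_[np.cos(np.radians(11.6)),np.sin(np.radians(11.6)),0]
P=st['tcp_pos']+d*.1178-[0,0,.0374]
print('top',proj('top',P),'scene',proj('scene',P))
x,y=proj('top',P).astype(int);u,v=proj('scene',P).astype(int)
A=t[y-50:y+50,x-45:x+45];B=s[v-50:v+50,u-45:u+45]
save(0,np.hstack([cv2.resize(A,(400,444),interpolation=2),cv2.resize(B,(400,444),interpolation=2)]),'c5.png')
E
```

```text
time_s: 9.3
tcp_pos: [0.4584, -0.0133, 0.0999]
eef_rot: [-180.0, 0.0, -168.4]
contact_force: [0.5, 0.4, -1.9]
gripper_width: 0.0231
gripper_force: 50.0
[ 0.45838813 -0.01332291  0.09993982] [-1.79999800e+02  4.48393268e-02 -1.68423614e+02] [ 0.51951513  0.36727716 -1.94489693]
shift mm [ 0.78  0.22 32.54] turn [ 0.0001  0.001  -0.0002]
top [273.68514743 207.76921031] scene [289.74546621 193.05617652]
```

View pics/c5.png

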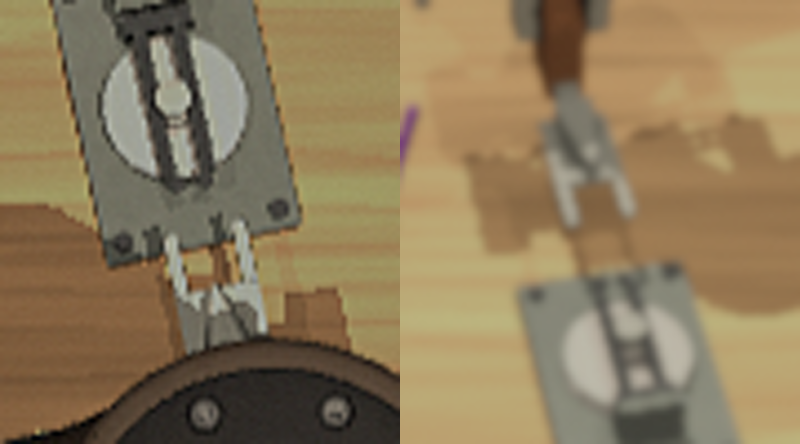

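The tips in both views match the prediction to within about 2 mm, and the fork points squarely at the spindle. I'll descend to height and advance to just before the tails.

```bash
python3 -m pendant '[[0.5,0.2,8,0,0.001,0],[0.7,0.2,20,0,0.001,0],[0.7,0.2,29,0,0.001,0],[0.7,0.2,32.5,0,0.001,0],[0.7,0.2,32.5,0,0.001,0],[-4,0.2,32.5,0,0.001,0],[-14,0.2,32.5,0,0.001,0],[-26,0.2,32.5,0,0.001,0],[-36,0.2,32.5,0,0.001,0],[-42,0.2,32.5,0,0.001,0],[-44,0.2,32.5,0,0.001,0],[-44,0.2,32.5,0,0.001,0],[-44,0.2,32.5,0,0.001,0]]'
python3 - <<'E'
from h import *
st=r.get_state(); t=r.capture('top');s=r.capture('scene')
d=np.r_[np.cos(np.radians(11.6)),np.sin(np.radians(11.6)),0];n=np.r_[-d[1],d[0],0]
e=st['tcp_pos']-[.638,.024,0]; print(st['tcp_pos'],'along',e@d,'lat',e@n,st['eef_rot'],st['contact_force'])
P=np.array([.638,.024,.04])-d*.02
x,y=proj('top',P).astype(int);u,v=proj('scene',P).astype(int);print(x,y,u,v)
A=t[y-38:y+37,x-34:x+34];B=s[v-38:v+37,u-34:u+34]
save(0,np.hstack([cv2.resize(A,(400,441),interpolation=2),cv2.resize(B,(400,441),interpolation=2)]),'c6.png')
E
```

```text
time_s: 11.08
tcp_pos: [0.5007, -0.0043, 0.067]
eef_rot: [180.0, -0.1, -168.4]
contact_force: [-0.3, 0.8, -2.2]
gripper_width: 0.0237
gripper_force: 50.0
[ 0.50070276 -0.00430499  0.06697593] along -0.14018448247489854 lat -0.00011942653820484426 [ 1.79998250e+02 -6.60412221e-02 -1.68411769e+02] [-0.28118754  0.7719258  -2.173166  ]
269 188 293 212
```

View pics/c6.png

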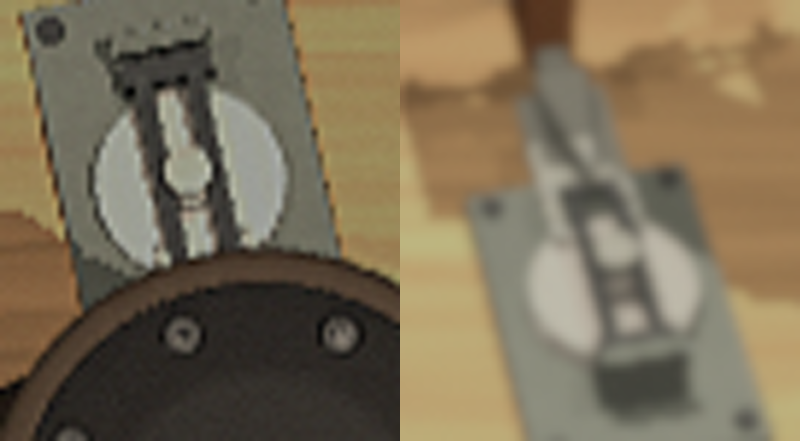

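In the scene view (right) the nose is centred at the clip's tails (about (600,175)), with a prong on each side of the jaws. I'll advance slowly, watching the force.

```bash
cat > f.py <<'E'
from h import *
st=r.get_state();d=np.r_[np.cos(np.radians(11.6)),np.sin(np.radians(11.6)),0];n=np.r_[-d[1],d[0],0]
e=st['tcp_pos']-[.638,.024,0];F=st['contact_force'];print('along %.4f lat %.4f z %.4f  F along %.1f lat %.1f z %.1f'%(e@d,e@n,e[2],F@d,F@n,F[2]),st['eef_rot'],st['time_s'],st['moment'])
E
python3 -m pendant '[[-2,0,0,0,0,0],[-4,0,0,0,0,0],[-6,0,0,0,0,0],[-8,0,0,0,0,0],[-10,0,0,0,0,0],[-12,0,0,0,0,0],[-14,0,0,0,0,0],[-14,0,0,0,0,0]]' >/dev/null; python3 f.py
python3 -m pendant '[[-2,0,0,0,0,0],[-4,0,0,0,0,0],[-6,0,0,0,0,0],[-8,0,0,0,0,0],[-8,0,0,0,0,0]]' >/dev/null; python3 f.py
```

```text
along -0.1257 lat -0.0001 z 0.0669  F along 0.5 lat -0.5 z -2.0 [-1.79999043e+02 -5.29252668e-02 -1.68409759e+02] 12.175 [-0.07021415  0.07994911 -0.01366666]
along -0.1180 lat -0.0001 z 0.0668  F along -2.8 lat 0.2 z -2.1 [-1.79997343e+02 -9.19838273e-02 -1.68417383e+02] 12.8 [-0.17684512  1.12118081  0.05978574]
```

```bash
python3 -m pendant '[[-2,0,0,0,0,0],[-4,0,0,0,0,0],[-6,0,0,0,0,0],[-6,0,0,0,0,0]]' >/dev/null; python3 f.py
python3 -m pendant '[[-2,0,0,0,0,0],[-4,0,0,0,0,0],[-6,0,0,0,0,0],[-6,0,0,0,0,0]]' >/dev/null; python3 f.py
```

```text
along -0.1117 lat -0.0001 z 0.0669  F along -3.6 lat -0.7 z -1.9 [-1.79999363e+02 -5.09984555e-02 -1.68407304e+02] 13.3 [-0.18315412  1.32292168  0.04008062]
along -0.1057 lat -0.0001 z 0.0669  F along -4.2 lat -0.5 z -2.5 [-1.79998877e+02 -5.12182039e-02 -1.68407447e+02] 13.8 [-0.31061426  1.64430559  0.02563139]
```

```bash
for i in 1 2; do python3 -m pendant '[[-1,0,0,0,0,0],[-2,0,0,0,0,0],[-2,0,0,0,0,0]]' >/dev/null; python3 f.py; done
```

```text
along -0.1039 lat -0.0001 z 0.0669  F along -4.6 lat 0.1 z -1.7 [-1.79999666e+02 -6.55484151e-02 -1.68412184e+02] 14.175 [-3.07185350e-01  1.88593305e+00 -1.53301197e-03]
along -0.1016 lat -0.0001 z 0.0670  F along -4.4 lat 0.4 z -2.1 [ 1.79998890e+02 -2.61635705e-02 -1.68404347e+02] 14.55 [-0.23953496  1.56009242 -0.01634385]
```

```bash
for i in 1 2 3; do python3 -m pendant '[[-0.5,0,0,0,0,0],[-0.7,0,0,0,0,0],[-0.7,0,0,0,0,0]]' >/dev/null; python3 f.py; done
```

```text
along -0.1006 lat -0.0000 z 0.0671  F along -1.9 lat 0.2 z -2.1 [ 1.79997100e+02  5.07002834e-03 -1.68399700e+02] 14.925 [-0.12458103  0.97542065  0.03780683]
along -0.1003 lat -0.0001 z 0.0670  F along -2.9 lat 1.3 z -1.5 [ 1.79999500e+02 -3.95254317e-02 -1.68407956e+02] 15.3 [-0.11108524  1.09142253  0.02599518]
along -0.0997 lat -0.0001 z 0.0669  F along -2.4 lat -0.0 z -2.0 [ 1.79999313e+02 -5.30824115e-02 -1.68410823e+02] 15.675 [-0.14021783  1.04720671 -0.00799267]
```

The force dropped, so the parallel part is between the tails. I'll creep on to contact.

```bash
for i in 1 2 3; do python3 -m pendant '[[-0.3,0,0,0,0,0],[-0.5,0,0,0,0,0],[-0.5,0,0,0,0,0]]' >/dev/null; python3 f.py; done
```

```text
along -0.0993 lat -0.0001 z 0.0669  F along -4.1 lat 0.8 z -1.4 [-1.79999755e+02 -6.71306888e-02 -1.68411073e+02] 16.05 [-0.102061    1.15875987  0.05527971]
along -0.0992 lat -0.0002 z 0.0668  F along -5.1 lat 0.9 z -0.5 [-1.79997641e+02 -1.03605662e-01 -1.68414963e+02] 16.425 [-0.16276705  1.82085083  0.09645623]
along -0.0991 lat -0.0002 z 0.0667  F along -6.1 lat 0.5 z -0.0 [-1.79995059e+02 -1.43048663e-01 -1.68419557e+02] 16.8 [-0.23345774  2.32638261  0.09941986]
```

It's resting on the hub at 6 N: the advance stalled at -99.2 mm, where I predicted -99.3. I'll relieve the pressure slightly and lift straight up.

```bash
python3 -m pendant '[[0.4,0,0,0,0,0],[0.8,0,0,0,0,0],[0.8,0,-1,0,0,0],[0.8,0,-2,0,0,0],[0.8,0,-4,0,0,0],[0.8,0,-6,0,0,0],[0.8,0,-8,0,0,0],[0.8,0,-8,0,0,0]]' >/dev/null; python3 f.py
python3 -m pendant '[[0,0,-2,0,0,0],[0,0,-4,0,0,0],[0,0,-6,0,0,0],[0,0,-6,0,0,0]]' >/dev/null; python3 f.py
```

```text
along -0.0984 lat -0.0000 z 0.0753  F along -0.6 lat -0.9 z -3.2 [ 1.79993641e+02  2.18589872e-02 -1.68400722e+02] 17.8 [-0.09610516  0.51137723 -0.00343004]
along -0.0987 lat -0.0001 z 0.0812  F along 0.0 lat -0.6 z -3.4 [ 1.79997734e+02 -9.75490253e-03 -1.68401940e+02] 18.3 [-0.01981293  0.08000344  0.03027532]
```

```bash
python3 -m pendant '[[0,0,-3,0,0,0],[0,0,-7,0,0,0],[0,0,-12,0,0,0],[0,0,-18,0,0,0],[0,0,-25,0,0,0],[0,0,-33,0,0,0],[0,0,-42,0,0,0],[0,0,-52,0,0,0],[0,0,-60,0,0,0],[0,0,-64,0,0,0],[0,0,-65,0,0,0],[0,0,-65,0,0,0]]' >/dev/null; python3 f.py
python3 - <<'E'
from h import *
st=r.get_state();t=r.capture('top');s=r.capture('scene')
P=np.array([.62,.02,.11])
x,y=proj('top',P).astype(int);u,v=proj('scene',P).astype(int)
A=t[y-50:y+50,x-45:x+45];B=s[v-50:v+50,u-45:u+45]
save(0,np.hstack([cv2.resize(A,(400,444),interpolation=2),cv2.resize(B,(400,444),interpolation=2)]),'c7.png')
# mat corners refined: from top
g=cv2.cvtColor(t,cv2.COLOR_RGB2HSV)[...,2]; m=(g<45).astype(np.uint8)
f=np.load('first.npz');g=f['a'].max(2);m=(g<45).astype(np.uint8);m[:,210:]=0
c=max(cv2.findContours(m,0,2)[0],key=cv2.contourArea)
Q=np.array([onz('top',p,.003)[:2] for p in c[:,0]]);print(cv2.minAreaRect((Q*1e3).astype(np.float32)))
E
```

```text
along -0.0992 lat -0.0001 z 0.1457  F along -0.1 lat -0.1 z -2.4 [ 1.79997724e+02 -8.08264123e-02 -1.68409653e+02] 19.8 [-0.0255454   0.09756067 -0.0089239 ]
((454.86822509765625, 267.88189697265625), (247.99505615234375, 159.59780883789062), 6.847236633300781)
```

View pics/c7.png

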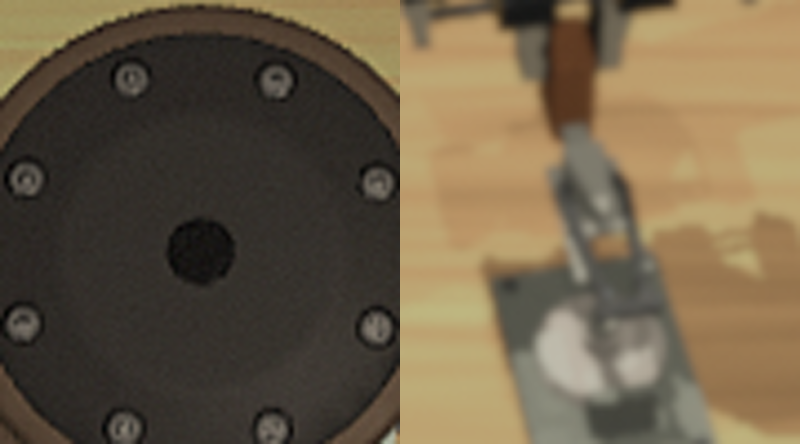

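The scene view (right) shows the clip lying on the prongs around the nose at (605,230), clear of the spindle. Now I'll take it to the mat, whose centre is (0.455,0.268) at yaw 6.8°.

```bash
python3 -c "
from h import *
rel([.400,.2615,.1457],-173.2);print(r.get_state()['joints'])"
```

```text
shift mm [ 86.23 280.62   0.  ] turn [-0.0001 -0.0017  0.0836]
[ 2.11758780e+01  1.19263449e+01 -2.25696844e+01 -1.59468441e-02
 -5.56001899e+01 -9.95792113e+01]
```

```bash
python3 -m pendant '[[1,3,0,0,0,0],[3,9,0,0,0,0],[6,20,0,0,0,0.005],[11,36,0,0,0,0.01],[18,58,0,0,0,0.015],[25,82,0,0,0,0.02],[33,107,0,0,0,0.03],[41,132,0,0,0,0.04],[48,157,0,0,0,0.05],[56,182,0,0,0,0.055],[63,206,0,0,0,0.06],[70,228,0,0,0,0.07],[76,247,0,0,0,0.075],[81,262,0,0,0,0.08],[84,273,0,0,0,0.083],[85.5,278.5,0,0,0,0.083],[86,280.5,0,0,0,0.083],[86,280.5,0,0,0,0.083],[86,280.5,0,0,0,0.083]]'
python3 -c "
from h import *
rel([.400,.2615,.0424],-173.2)"
```

```text
time_s: 22.28
tcp_pos: [0.4006, 0.2612, 0.146]
eef_rot: [-180.0, -0.1, -173.2]
contact_force: [0.2, 0.8, -1.9]
gripper_width: 0.0239
gripper_force: 50.0
shift mm [  0.43   0.41 103.58] turn [-0.0002 -0.0011  0.0002]
```

```bash
python3 -m pendant '[[0,0,3,0,0,0],[0,0,9,0,0,0],[0,0,19,0,0,0],[0,0,32,0,0,0],[0,0,46,0,0,0],[0,0,60,0,0,0],[0,0,73,0,0,0],[0,0,83,0,0,0],[0,0,90,0,0,0],[0,0,94,0,0,0],[0,0,96,0,0,0],[0,0,98,0,0,0],[0,0,99,0,0,0],[0,0,100,0,0,0],[0,0,100,0,0,0]]'; python3 f.py
```

```text
time_s: 24.15
tcp_pos: [0.4004, 0.2615, 0.046]
eef_rot: [-180.0, -0.1, -173.2]
contact_force: [-0.2, 0.4, -3.1]
gripper_width: 0.0236
gripper_force: 50.0
along -0.1850 lat 0.2804 z 0.0460  F along -0.1 lat 0.4 z -3.1 [-1.79997044e+02 -5.52603657e-02 -1.73163240e+02] 24.15 [-0.02687592  0.05863426  0.01800963]
```

```bash
for i in 1 2 3; do python3 -m pendant '[[0,0,0.6,0,0,0],[0,0,1.2,0,0,0],[0,0,1.2,0,0,0]]' >/dev/null; python3 f.py; done
```

```text
along -0.1851 lat 0.2804 z 0.0448  F along -0.2 lat 1.3 z -2.0 [-1.79990310e+02 -6.20117001e-02 -1.73165601e+02] 24.525 [-0.01047557  0.04921063  0.00829891]
along -0.1851 lat 0.2804 z 0.0436  F along -0.3 lat -0.4 z -1.2 [-1.79990316e+02 -6.14707177e-02 -1.73162883e+02] 24.9 [-0.0571447   0.08908526 -0.02587279]
along -0.1850 lat 0.2804 z 0.0424  F along 0.9 lat 1.1 z -1.8 [-1.79996026e+02 -5.43953724e-02 -1.73163543e+02] 25.275 [-0.09955283  0.11166941 -0.04292279]
```

```bash
for i in 1 2; do python3 -m pendant '[[0,0,0.3,0,0,0],[0,0,0.5,0,0,0],[0,0,0.5,0,0,0]]' >/dev/null; python3 f.py; done
```

```text
along -0.1850 lat 0.2805 z 0.0423  F along -2.9 lat 0.1 z 5.1 [ 1.79997265e+02 -4.25987464e-02 -1.73148631e+02] 25.65 [-0.34782984  1.00945559 -0.00427471]
along -0.1850 lat 0.2805 z 0.0423  F along -4.8 lat -0.9 z 11.6 [ 1.79994434e+02 -3.43719314e-02 -1.73142547e+02] 26.025 [-0.74558868  1.9174946  -0.02673763]
```

Landed on the mat. I'll relieve the force, release and retreat.

```bash
python3 -m pendant '[[0,0,-0.5,0,0,0],[0,0,-0.7,0,0,0],[0,0,-0.7,0,0,0]]'; python3 -m pendant '[[0,0,0,0,0,0],[0,0,0,0,0,0],[0,0,0,0,0,0],[0,0,0,0,0,0],[0,0,0,0,0,0],[0,0,-3,0,0,0],[0,0,-12,0,0,0],[0,0,-30,0,0,0],[0,0,-55,0,0,0],[0,0,-80,0,0,0],[10,0,-110,0,0,0],[35,-30,-140,0,0,0],[40,-70,-165,0,0,0],[40,-110,-180,0,0,0],[40,-150,-185,0,0,0],[40,-190,-185,0,0,0],[40,-220,-185,0,0,0],[40,-235,-185,0,0,0],[40,-235,-185,0,0,0]]' 60 20
python3 - <<'E'
from h import *
t=r.capture('top');s=r.capture('scene')
P=np.array([.455,.268,.01])
x,y=proj('top',P).astype(int);u,v=proj('scene',P).astype(int)
A=t[y-65:y+65,x-58:x+58];B=s[v-65:v+65,u-58:u+58]
save(0,np.hstack([cv2.resize(A,(400,448),interpolation=2),cv2.resize(B,(400,448),interpolation=2)]),'c8.png')
E
```

```text
time_s: 26.4
tcp_pos: [0.4004, 0.2616, 0.0424]
eef_rot: [180.0, -0.0, -173.2]
contact_force: [-2.4, -0.9, 5.8]
gripper_width: 0.0237
gripper_force: 50.0
time_s: 28.78
tcp_pos: [0.3887, 0.0226, 0.2277]
eef_rot: [180.0, -0.0, -173.3]
contact_force: [0.1, 0.9, -0.9]
gripper_width: 0.0602
gripper_force: 0.0
```

View pics/c8.png

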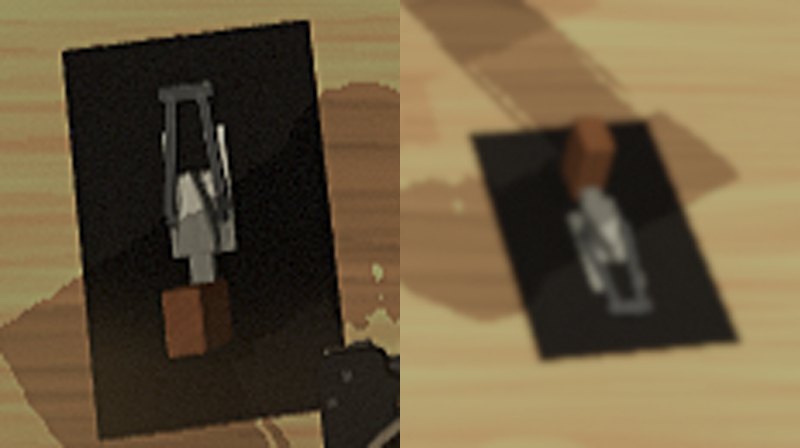

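Both views show the wedge standing flat, well inside the mat (handle at (185,320), left view). The clip lies on it around the nose ((190,150), left view), and the gripper is clear.

```bash
python3 -c "
from plant import r
print(r.close_job())"
```

```text
the job is handed in; nothing more can be done
None
```

The clip was lifted off the spindle on the wedge, the wedge is down flat on the mat with the clip still lying on it, and the job was handed in at about 29 s (limit 54 s).

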